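# Load the optical rail from the storage rack in beam order

## Task

Move the four mounted optics from the white storage rack onto the four carrier plates of the aluminium rail, one on each plate, keeping their order: the optic that stands nearest the rack's carrying handle goes on the plate nearest the light source, the next one beside it, and so on to the end by the beam stop. Stand each optic upright in the middle of its plate with its optical axis along the rail, as it stood along the rack (either way round), and let none of them tip over on the way.

Things in the scene. Friction and masses are not known exactly. Their poses are not given: they have to be found in the camera images.
- lens_c (a point): Lens: upright dark round cell with glass, 42 mm across (y), 16 mm thick (x). Top 71 mm above the foot's underside. Round foot 36 mm across, 10 mm high, thin stem. The point is the head's centre, 50 mm above the foot's underside: grip there. x: optical axis (within 0.15 rad along the row at the start), y level across it, z up. 0.13-0.25 kg.
- mirror_c (a point): Mirror mount: upright square plate 42 mm wide (y), 42 mm high, 24 mm thick (x), two small brass knobs standing 14 mm out of its -x face. Top 71 mm above the foot's underside. Round foot 36 mm across, 10 mm high, thin stem. The point is the head's centre, 50 mm above the foot's underside: grip there. x: optical axis (within 0.15 rad along the row at the start), y level across it, z up. 0.13-0.25 kg.
- cube_c (a point): Beam splitter: glass cube of 32 mm (from 12 mm below to 20 mm above the point) on a dark plate 36 x 36 x 8 mm. Top 70 mm above the foot's underside. Round foot 36 mm across, 10 mm high, thin stem. The point is the head's centre, 50 mm above the foot's underside: grip there. x: optical axis (within 0.15 rad along the row at the start), y level across it, z up. 0.13-0.25 kg.
- tube_c (a point): Lens tube: level aluminium tube 28 mm across, 54 mm long (along x), black inside. Top 64 mm above the foot's underside. Round foot 36 mm across, 10 mm high, thin stem. The point is the head's centre, 50 mm above the foot's underside: grip there. x: optical axis (within 0.15 rad along the row at the start), y level across it, z up. 0.13-0.25 kg.
- pad_lens: Fixed rubber pad 54 x 54 x 10 mm of the white storage rack, under the lens at the start; origin at its underside's centre. The rack (300 x 96 mm, side rims 30 mm high) has four pads in a row along the pads' x axis, 65 mm apart; its dark steel handle loop, 61 mm high, slants out at the row's -x end (nearer the robot).
- pad_mirror: Fixed rubber pad 54 x 54 x 10 mm of the white storage rack, under the mirror at the start; origin at its underside's centre. The rack (300 x 96 mm, side rims 30 mm high) has four pads in a row along the pads' x axis, 65 mm apart; its dark steel handle loop, 61 mm high, slants out at the row's -x end (nearer the robot).
- pad_cube: Fixed rubber pad 54 x 54 x 10 mm of the white storage rack, under the cube at the start; origin at its underside's centre. The rack (300 x 96 mm, side rims 30 mm high) has four pads in a row along the pads' x axis, 65 mm apart; its dark steel handle loop, 61 mm high, slants out at the row's -x end (nearer the robot).
- pad_tube: Fixed rubber pad 54 x 54 x 10 mm of the white storage rack, under the tube at the start; origin at its underside's centre. The rack (300 x 96 mm, side rims 30 mm high) has four pads in a row along the pads' x axis, 65 mm apart; its dark steel handle loop, 61 mm high, slants out at the row's -x end (nearer the robot).
- rail: Fixed aluminium rail 300 mm long (x), 64 mm wide, origin at the centre of its underside, on the bench. Four fixed grey carrier plates 54 x 54 mm, flat tops 26 mm above the bench, centred at x = -97.5, -32.5, 32.5, 97.5 mm, y = 0; empty at the start. It lies left or right of the robot, the rack on the other side.
- lamp: Fixed light source: white square housing 64 x 64 mm, 96 mm high, dark fins on top, a brass-ringed port in each side; origin at its underside's centre. It stands 200 mm from the rail's middle, beyond its +x or its -x end; a round black beam stop 85 mm high stands at the other end.
There are look-alikes about, which are no part of the job. What is shaped like the part that bears cube_c but green is not meant.

How it is judged:
By the outcome, as a careful person would: the job done as asked, in the order asked, and still so for the second after the job is handed in, with the robot touching nothing.
It also fails if it takes over 120 s, if anything falls off the work surface, if the arm or the gripper's body presses on something with over 40 N, if the wrist force passes 120 N, or if a joint passes its speed limit or range.

## Robot

A 6-joint arm with a two-finger parallel gripper is mounted at the origin on the work surface. World frame = base frame: x ahead of the robot, y to its left, z up, the work surface at z = 0. Lengths are in m, angles in rad, forces in N, time in s.
With the tool pointing down it reaches from about 0.275 to 0.75 m from the base axis. Payload 10.2 kg.
Tool frame: the origin (TCP) lies at the very end of the fingers, on their centre line; the grasp point (between the pads) lies 19 mm behind it; y points along the fingers, x is the direction in which the jaws open and shut, and the axes are right-handed (so a half turn about y gives the same grasp; the last joint's range is limited). The gripper opens to 88 mm and grips with 3 to 60 N. Pads are 18 mm wide; open, the fingers measure 123 mm over their backs; the gripper's body (75 mm by 187 mm) begins 45 mm behind the grasp point.
Start: joints at [1.06, 0.313, 1.498, -0, 1.331, -0.223], TCP at [0.149, 0.503, 0.239] pointing down, gripper open.
Joint ranges: [-2.94, 2.94], [-0.97, 2.17], [0.19, 2.56], [-1.23, 4.37], [0.02, 3.11], [-2.88, 2.88]. Speed limits (rad/s): [2.39, 2.39, 3.01, 3.14, 3.14, 3.14].

## Interface

Orientations are given as a rotation vector (axis times angle).
In Python, from workcell import r gives the robot as it stands. The module is installed in compiled form; this text tells all that it offers. Calls block until the motion is done:
- r.move_pose(position, orientation): joint-space move of the TCP to a pose.
- r.move_l(position, frame=None, v=0.15): straight line of the TCP; frame=None keeps the orientation; v is the mean speed in m/s.
- r.move_joints(angles): joint-space move.
- r.grip(opening, grasp_force=None): finger opening in m; grasp_force is the grip in N (None keeps the last); returns when the fingers have stopped.
- r.sleep(seconds).
- r.ik(position, orientation): joint angles nearest the present ones, or None.
- r.read_state(): the state.
- r.get_image(name): name is "scene" or "top" or "wrist"; returns the picture (420x560x3 uint8, blue, green, red); there is no depth.
- r.camera_model(name): a dict with "intrinsics" (3x3 intrinsics, pixels), "origin" and "orientation" of the camera in the world; the wrist camera has in their place "tool_from_camera" (4x4, takes a point from camera to tool coordinates, whose origin is the TCP and whose axes are the tool frame's). Camera axes: x right, y down, z forward; pixel columns grow to the right and rows downward; lengths in m; the calibration is good to about 2 mm. A picture is of the moment at which its call begins: read the wrist's pose just before it. camera_model takes no time and is no camera call.
A pose or a line that the arm cannot do raises r.MotionError and nothing moves.
- r.sign_off(): hands the job in, once; it reports no verdict.
The state is a dict: "time": time; "q": joint angles; "qd": joint speeds; "joint_efforts": joint torques, N m; "tool_pos": TCP position; "ee_rot": TCP orientation; "wrist_force": force on the tool from outside, world axes, zero at the start; "moment": the same for the moment, N m; "opening": finger opening in m.
Only numpy, scipy, OpenCV 4.12 (cv2) and the standard library are available. Lean on these libraries where they do the work, as an engineer would, in place of code of your own. Each camera call takes 0.05 s, during which the arm holds its last target.

## Working session

There is one attempt and no reset: what is moved stays moved. The work goes in short steps, each a Python script; the robot and the scene stay as the last script left them, time stands still between calls to the robot, and variables do not carry over. Pictures are saved under pics/ and viewed, and the job is handed in when it is done.

```bash
mkdir -p pics; ls
python3 - <<'E'
from workcell import r
import cv2
for n in("scene","top","wrist"):
    cv2.imwrite(f"pics/a_{n}.png",r.get_image(n))
    print(n,r.camera_model(n))
print(r.read_state())
E
```

```text
pics
scene {'intrinsics': array([[418.37559189,   0.        , 284.1884152 ],
       [  0.        , 418.37559189, 210.68016274],
       [  0.        ,   0.        ,   1.        ]]), 'origin': array([ 1.29266201, -0.23860936,  0.70952714]), 'orientation': array([-1.88669708, -1.36030548,  0.66722952])}
top {'intrinsics': array([[395.9068847 ,   0.        , 274.16081803],
       [  0.        , 395.9068847 , 209.23268823],
       [  0.        ,   0.        ,   1.        ]]), 'origin': array([ 0.4050151 , -0.02910288,  0.7734869 ]), 'orientation': array([-2.10501276,  2.11172998, -0.22623854])}
wrist {'intrinsics': array([[348.03749925,   0.        , 282.05498764],
       [  0.        , 348.03749925, 206.00117795],
       [  0.        ,   0.        ,   1.        ]]), 'tool_from_camera': array([[ 9.99998873e-01, -8.72807239e-04,  1.22187318e-03,
        -7.78969876e-04],
       [-1.40485258e-03, -2.56468501e-01,  9.66551568e-01,
        -1.45716480e-01],
       [-5.30241224e-04, -9.66552195e-01, -2.56469438e-01,
         6.58649690e-02],
       [ 0.00000000e+00,  0.00000000e+00,  0.00000000e+00,
         1.00000000e+00]])}
{'time': 0.15, 'q': array([ 1.05959620e+00,  3.13302749e-01,  1.49818344e+00, -1.30786821e-05,
        1.33099395e+00, -2.23411081e-01]), 'qd': array([-0.00155925, -0.00203293, -0.0009097 ,  0.0008763 ,  0.0012411 ,
       -0.0022593 ]), 'joint_efforts': array([ 2.25591852e-03, -4.02301097e+01, -2.52312237e+01,  6.95254980e-02,
        3.44143098e-02, -7.73346051e-05]), 'tool_pos': array([0.14895334, 0.50326138, 0.23833191]), 'ee_rot': array([-1.33208627, -0.99401598,  0.99535554]), 'wrist_force': array([-0.2089813 ,  0.66345401,  0.32669702]), 'moment': array([-0.01762398,  0.02741042, -0.02834741]), 'opening': 0.08802537651858243}
```

View pics/a_scene.png

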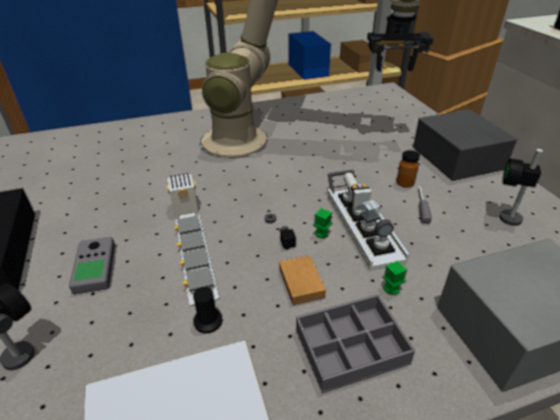

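View pics/a_top.png

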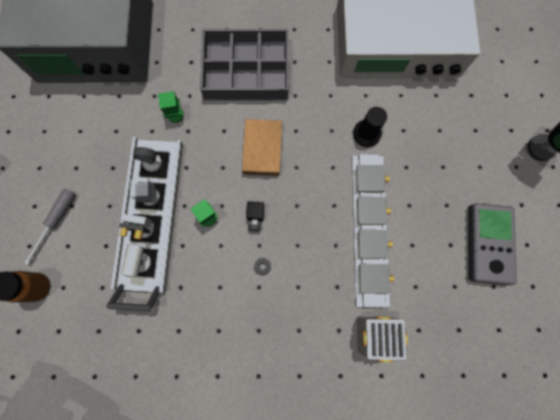

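View pics/a_wrist.png

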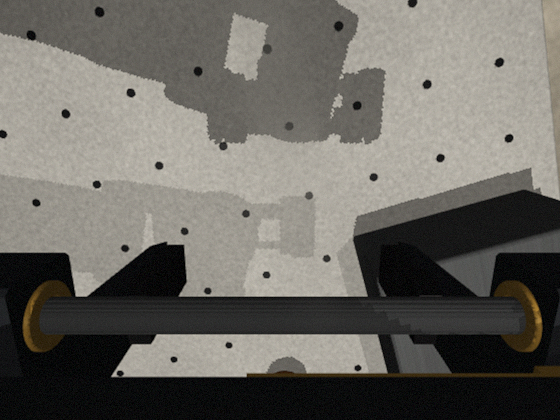

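Run:
```python
import cv2
a=cv2.imread("pics/a_top.png")
cv2.imwrite("pics/a1.png",cv2.resize(a[125:315,95:225],None,fx=4,fy=3.1578*1.2667/1,interpolation=3)[:,:] if 0 else cv2.resize(a[130:320,90:230],None,fx=3.15,fy=3.15,interpolation=3))
cv2.imwrite("pics/a2.png",cv2.resize(a[95:370,330:430],None,fx=2.18,fy=2.18,interpolation=3))
b=cv2.imread("pics/a_scene.png")
cv2.imwrite("pics/a3.png",cv2.resize(b[160:300,260:430],None,fx=4.2,fy=4.2,interpolation=3))
```

```text
(no output)
```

View pics/a1.png

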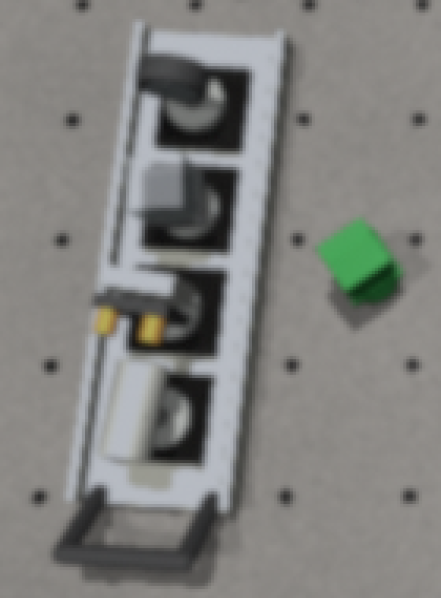

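View pics/a2.png

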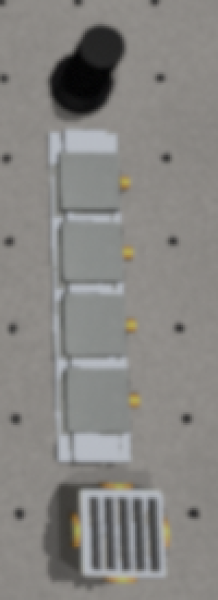

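View pics/a3.png

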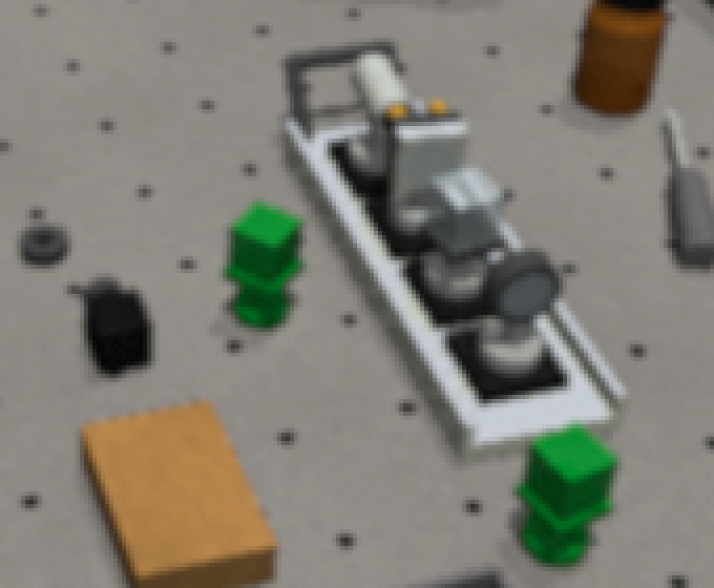

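```bash
cat > h.py <<'E'
import numpy as np, cv2
from scipy.spatial.transform import Rotation as R
from workcell import r
def cam(name,state=None):
    m=r.camera_model(name);K=m["intrinsics"]
    if name=="wrist":
        s=state or r.read_state()
        T=np.eye(4);T[:3,:3]=R.from_rotvec(s["ee_rot"]).as_matrix();T[:3,3]=s["tool_pos"]
        T=T@m["tool_from_camera"]; return K,T[:3,:3],T[:3,3]
    return K,R.from_rotvec(m["orientation"]).as_matrix(),np.array(m["origin"])
def unproj(c,uv,z):
    K,Rm,o=c
    d=Rm@np.linalg.solve(K,[uv[0],uv[1],1]); return o+d*(z-o[2])/d[2]
def proj(c,p):
    K,Rm,o=c; q=K@(Rm.T@(np.asarray(p)-o)); return q[:2]/q[2]
def down(yaw):
    "tool y down, tool x (jaw) at angle yaw in world"
    x=np.array([np.cos(yaw),np.sin(yaw),0]);y=np.array([0,0,-1.]);z=np.cross(x,y)
    return R.from_matrix(np.stack([x,y,z],1)).as_rotvec()
E
python3 - <<'E'
from h import *
c=cam("top")
for n,p in [("lens",(202,111)),("cube",(189,209)),("mir",(175,312)),("tube",(162,420))]:
    print(n,unproj(c,(90+p[0]/3.15,130+p[1]/3.15),0.013).round(4))
for p in [(98,400),(96,324),(92,251),(90,181)]:
    print(unproj(c,(330+p[0]/2.18,95+p[1]/2.18),0.026).round(4))
# heads: tops
for n,p,z in [("lens",(173,70),.084),("cube",(165,180),.083),("mir",(139,283),.084),("tube",(134,405),.077)]:
    print(n,unproj(c,(90+p[0]/3.15,130+p[1]/3.15),z).round(4))
print("lamp",unproj(c,(386,340),.096))
s=r.read_state();print(R.from_rotvec(s["ee_rot"]).as_matrix().round(3))
for yaw in(np.pi/2,-np.pi/2):
  for p in([.45,.25,.25],[.45,-.25,.25]): print(yaw,p,r.ik(p,down(yaw)))
E
```

```text
lens [0.6618 0.2123 0.013 ]
cube [0.5972 0.2166 0.013 ]
mir [0.5317 0.221  0.013 ]
tube [0.4654 0.2246 0.013 ]
[ 0.435  -0.2164  0.026 ]
[ 0.5001 -0.2184  0.026 ]
[ 0.5651 -0.2185  0.026 ]
[ 0.6296 -0.2203  0.026 ]
lens [0.663  0.2083 0.084 ]
cube [0.5967 0.2088 0.083 ]
mir [0.5364 0.219  0.084 ]
tube [0.4687 0.2194 0.077 ]
lamp [ 0.3330484  -0.21121101  0.096     ]
[[ 0.284 -0.    -0.959]
 [ 0.959 -0.001  0.284]
 [-0.001 -1.     0.   ]]
1.5707963267948966 [0.45, 0.25, 0.25] [ 0.27921003  0.28197492  1.50931324  0.          1.35030449 -1.29158629]
1.5707963267948966 [0.45, -0.25, 0.25] [-0.73498697  0.28197492  1.50931324  0.          1.35030449 -2.3057833 ]
-1.5707963267948966 [0.45, 0.25, 0.25] [0.27921003 0.28197492 1.50931324 0.         1.35030449 1.85000636]
-1.5707963267948966 [0.45, -0.25, 0.25] [-0.73498697  0.28197492  1.50931324  0.          1.35030449  0.83580935]
```

Run:
```python
from h import *
r.move_pose([.50,.22,.26],down(-np.pi/2))
s=r.read_state();np.save("s1.npy",s,allow_pickle=True);im=r.get_image("wrist");cv2.imwrite("pics/b1.png",im);print(s["tool_pos"])
r.move_pose([.47,-.215,.26],down(-np.pi/2))
s=r.read_state();np.save("s2.npy",s,allow_pickle=True);im=r.get_image("wrist");cv2.imwrite("pics/b2.png",im);print(s["time"])
```

```text
[0.49969154 0.22053963 0.25997841]
3.5333
```

View pics/b1.png

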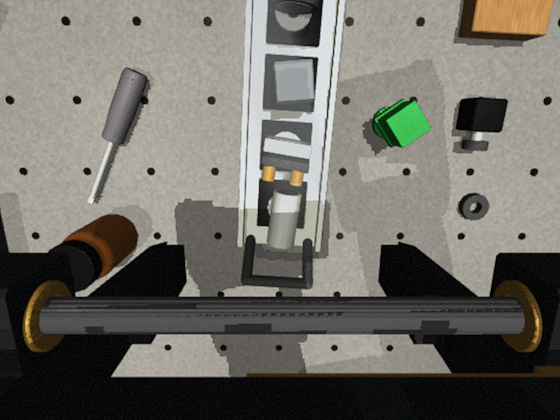

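View pics/b2.png

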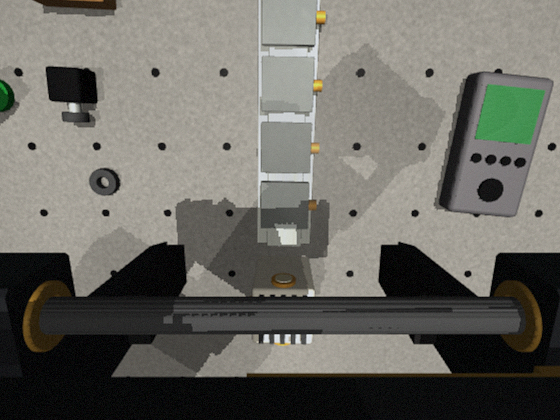

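Run:
```python
import cv2
a=cv2.imread("pics/b1.png");b=cv2.imread("pics/b2.png")
cv2.imwrite("pics/c1.png",cv2.resize(a[0:145,220:360],None,fx=4,fy=4,interpolation=2))
cv2.imwrite("pics/c2.png",cv2.resize(a[115:260,220:360],None,fx=4,fy=4,interpolation=2))
cv2.imwrite("pics/c3.png",cv2.resize(b[0:145,220:360],None,fx=4,fy=4,interpolation=2))
cv2.imwrite("pics/c4.png",cv2.resize(b[105:250,220:360],None,fx=4,fy=4,interpolation=2))
```

```text
(no output)
```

View pics/c1.png

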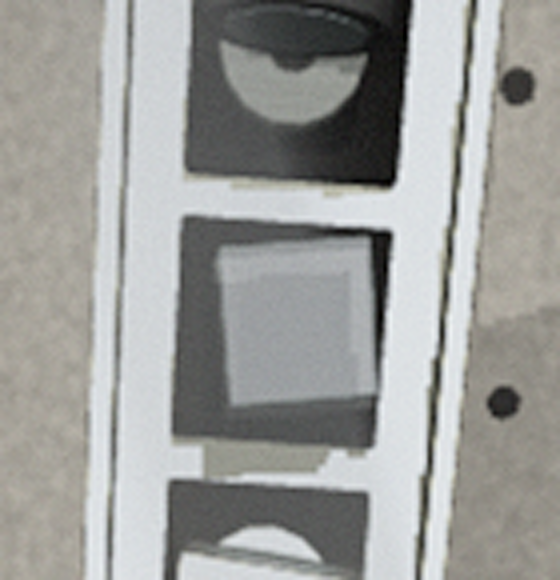

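View pics/c2.png

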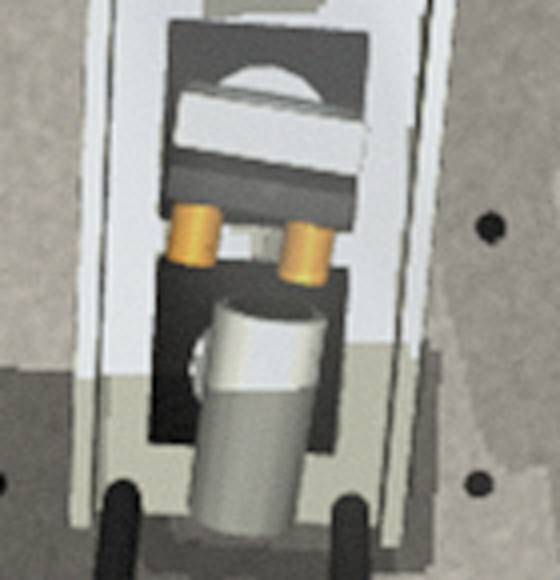

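View pics/c3.png

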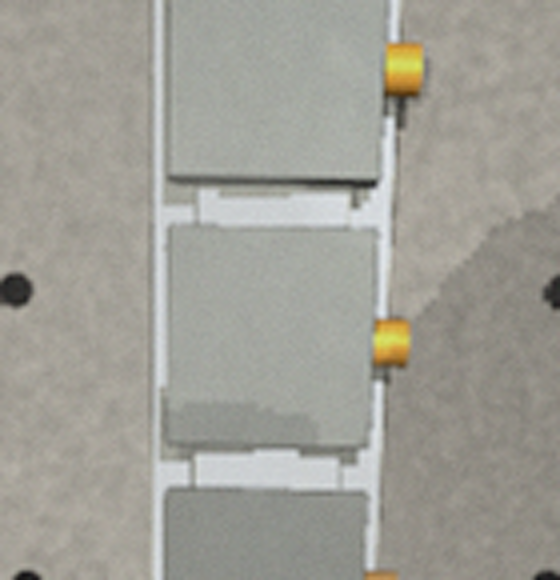

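View pics/c4.png

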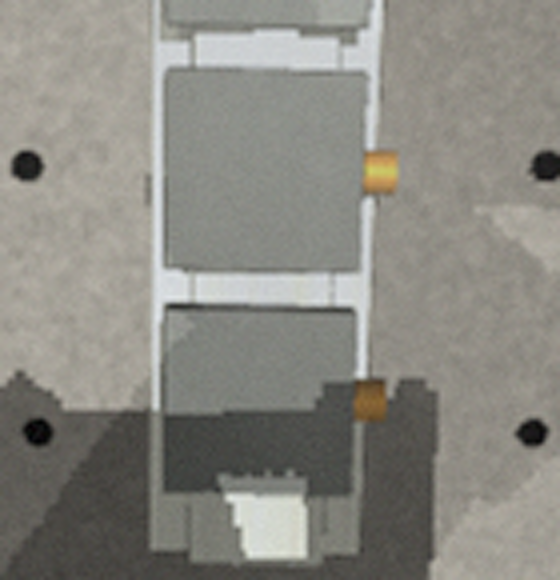

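```bash
cat >> h.py <<'E'
def px(off,p,f=4): return (off[0]+(p[0]+.5)/f-.5, off[1]+(p[1]+.5)/f-.5)
E
python3 - <<'E'
from h import *
s1=np.load("s1.npy",allow_pickle=True).item();s2=np.load("s2.npy",allow_pickle=True).item()
c=cam("wrist",s1);A=(220,0);B=(220,115);D=(220,105)
def quad(c,off,ps,z):
    P=np.array([unproj(c,px(off,p),z) for p in ps]);
    e=[np.linalg.norm(P[i]-P[(i+1)%4])*1e3 for i in range(4)]
    ax=P[0]+P[1]-P[2]-P[3]
    ay=P[0]+P[3]-P[1]-P[2]
    print(P.mean(0).round(4),np.round(e,1),"yaw",round(np.arctan2(ax[1],ax[0]),3),round(np.arctan2(-ay[0],ay[1]),3));return P.mean(0)
for z in (.010,.013,.016):
    a=quad(c,A,[(181,215),(393,232),(375,447),(172,438)],z)
    b=quad(c,B,[(158,258),(350,267),(334,452),(150,442)],z); print("2*spacing",np.linalg.norm(a-b))
print("cube");quad(c,A,[(217,248),(370,236),(378,393),(231,407)],.083)
print("mirror");quad(c,B,[(183,90),(366,122),(354,230),(168,202)],.084)
for p in((271,307),(243,525)): print("tube",unproj(c,px(B,p),.077))
c=cam("wrist",s2)
quad(c,(220,0),[(166,226),(378,226),(368,445),(163,447)],.026)
quad(c,D,[(166,68),(368,72),(360,270),(163,267)],.026)
quad(c,D,[(163,307),(356,309),(352,495),(162,492)],.026)
E
```

```text
[0.5965 0.2124 0.01  ] [56.1 54.9 55.7 56.7] yaw -0.059 -0.057
[0.4628 0.2209 0.01  ] [55.4 56.3 55.  55.8] yaw -0.062 -0.051
2*spacing 0.1339399029148263
[0.5962 0.2124 0.013 ] [55.7 54.5 55.3 56.3] yaw -0.059 -0.057
[0.4636 0.2209 0.013 ] [55.  55.8 54.6 55.3] yaw -0.062 -0.051
2*spacing 0.13292440259135224
[0.596  0.2125 0.016 ] [55.3 54.1 54.8 55.8] yaw -0.059 -0.057
[0.4644 0.2209 0.016 ] [54.6 55.4 54.2 54.9] yaw -0.062 -0.051
2*spacing 0.1319089022678782
cube
[0.5933 0.2097 0.083 ] [33.1 32.4 32.7 33. ] yaw 0.084 0.083
mirror
[0.5282 0.2162 0.084 ] [42.3 25.  43.7 25.8] yaw -0.118 -0.159
tube [0.49240248 0.21521512 0.077     ]
tube [0.43622227 0.22198143 0.077     ]
[ 0.5652 -0.2191  0.026 ] [53.7 53.5 54.  54.1] yaw -0.027 0.005
[ 0.5005 -0.2182  0.026 ] [53.6 53.  54.2 53.2] yaw -0.025 -0.017
[ 0.4359 -0.2167  0.026 ] [53.5 54.2 54.5 53.9] yaw -0.011 -0.013
```

Run:
```python
from h import *
S={}
for n,p in dict(tube=(.464,.219),mirror=(.528,.217),cube=(.595,.212),lens=(.661,.209)).items():
    r.move_pose([p[0],p[1],.2],down(-np.pi/2-.06))
    S[n]=r.read_state();im=r.get_image("wrist");cv2.imwrite(f"pics/d_{n}.png",im)
    cv2.imwrite(f"pics/e_{n}.png",cv2.resize(im[120:260,210:350],None,fx=4,fy=4,interpolation=2))
np.save("S.npy",S,allow_pickle=True);print(r.read_state()["time"])
```

```text
6.5
```

View pics/e_tube.png

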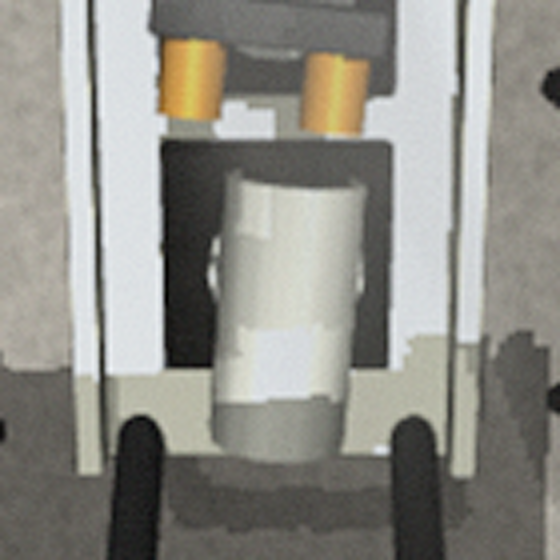

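View pics/e_mirror.png

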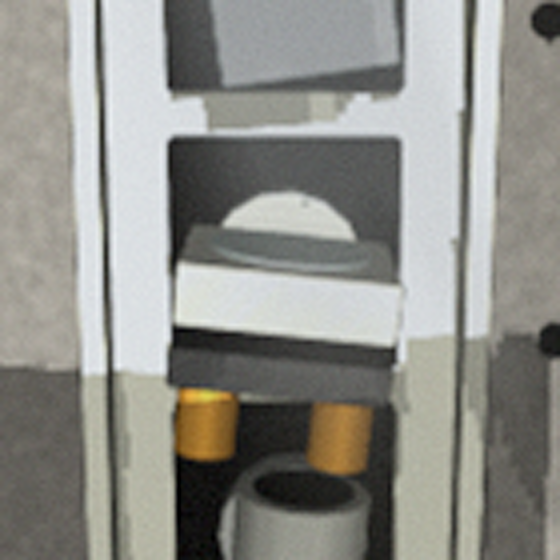

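View pics/e_cube.png

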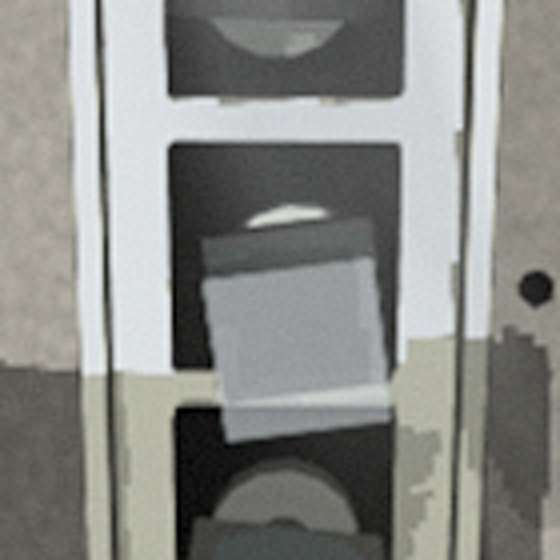

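View pics/e_lens.png

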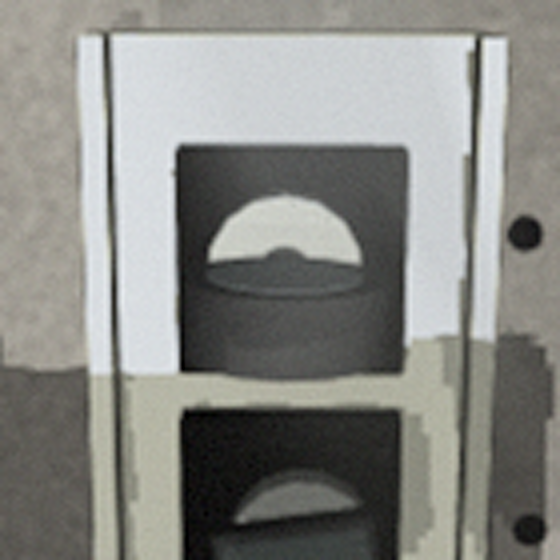

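Run:
```python
import cv2,numpy as np
im=cv2.imread("pics/d_lens.png")[150:225,240:325].astype(float)
g=np.clip((im-20)*2.6,0,255).astype(np.uint8)
cv2.imwrite("pics/f_lens.png",cv2.resize(g,None,fx=8,fy=8,interpolation=2))
b=cv2.imread("pics/b1.png")[0:50,250:340].astype(float)
cv2.imwrite("pics/f_lens2.png",cv2.resize(np.clip((b-20)*2.6,0,255).astype(np.uint8),None,fx=8,fy=8,interpolation=2))
```

```text
(no output)
```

View pics/f_lens.png

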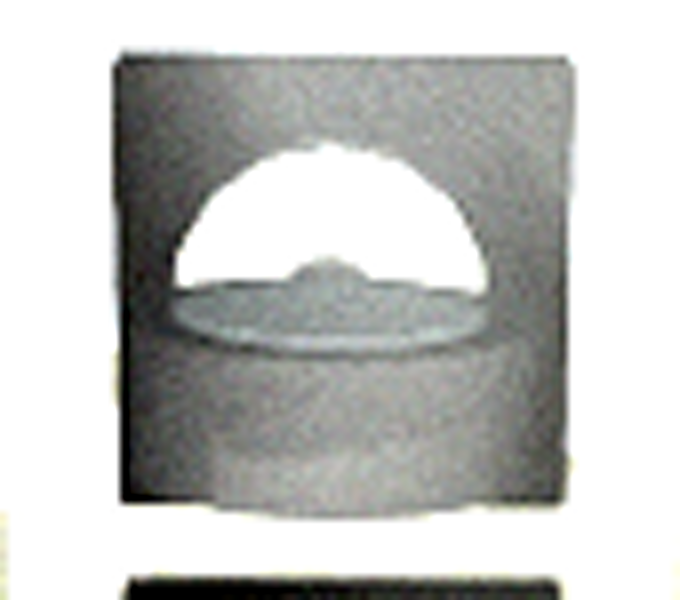

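View pics/f_lens2.png

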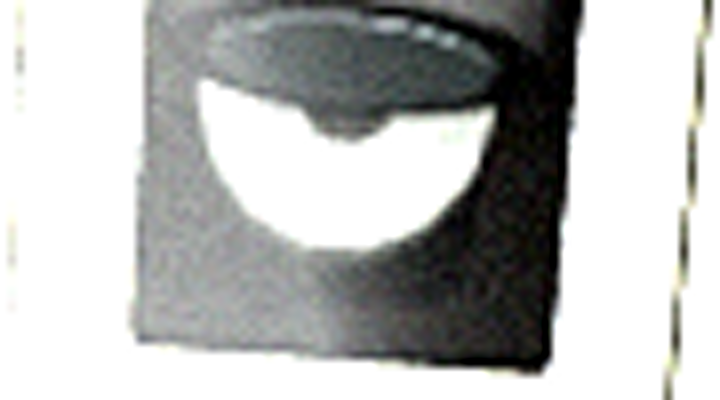

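Run:
```python
from h import *
S=np.load("S.npy",allow_pickle=True).item();O=(210,120)
def quad(n,ps,z):
    c=cam("wrist",S[n]);P=np.array([unproj(c,px(O,p),z) for p in ps]);
    e=[np.linalg.norm(P[i]-P[(i+1)%4])*1e3 for i in range(4)]
    ax=P[0]+P[1]-P[2]-P[3]; ay=P[0]+P[3]-P[1]-P[2]
    print(n,P.mean(0).round(4),np.round(e,1),"yaw",round(np.arctan2(ax[1],ax[0]),3),round(np.arctan2(-ay[0],ay[1]),3))
quad("tube",[(227,177),(366,187),(343,446),(213,440)],.070)
quad("mirror",[(180,263),(403,285),(392,403),(170,383)],.089)
quad("cube",[(202,283),(373,258),(390,418),(228,441)],.088)
for n,ps in dict(tube=[(165,140),(392,142),(390,367),(166,367)],mirror=[(170,139),(402,138),(395,365),(177,365)],cube=[(170,143),(402,143),(396,370),(174,372)],lens=[(178,147),(407,147),(405,373),(182,373)]).items(): quad(n,ps,.018)
c=cam("wrist",S["lens"]);f=lambda p,z:unproj(c,px((240,150),p,8),z).round(4)
print("lens foot",f((331,298),.028),"cell rear-top edge",f((331,515),.089)); a,b=f((172,312),.068),f((490,318),.068);print(a,b,np.arctan2(b[0]-a[0],a[1]-b[1]))
c=cam("wrist",S["mirror"]);print("mirror foot",unproj(c,px(O,(288,190)),.028)-[.018,0,0])
for n in S: print(S[n]["tool_pos"],end=' ')
```

```text
tube [0.4629 0.2187 0.07  ] [27.7 54.5 27.2 55.1] yaw -0.131 -0.122
mirror [0.5281 0.2164 0.089 ] [42.1 23.3 42.8 23.6] yaw -0.148 -0.159
cube [0.5903 0.2101 0.088 ] [32.6 31.8 31.8 31.8] yaw 0.071 0.088
tube [0.4651 0.2208 0.018 ] [53.2 54.8 54.8 55.3] yaw -0.066 -0.066
mirror [0.5296 0.2167 0.018 ] [54.3 55.1 53.2 54.9] yaw -0.063 -0.06
cube [0.5943 0.2126 0.018 ] [54.3 55.3 54.3 55.8] yaw -0.066 -0.056
lens [0.6592 0.2082 0.018 ] [53.7 55.1 54.5 55.1] yaw -0.055 -0.06
lens foot [0.6599 0.21   0.028 ] cell rear-top edge [0.6513 0.2103 0.089 ]
[0.6676 0.2256 0.068 ] [0.6651 0.1933 0.068 ] -0.07724537608287807
mirror foot [0.52841285 0.21511746 0.028     ]
[0.46443513 0.21833874 0.20012531] [0.52859574 0.21610663 0.19940679] [0.59466678 0.2118004  0.19969865] [0.66041639 0.20918337 0.19973628]
```

```bash
cat >> h.py <<'E'
RY=-0.019
PL=dict(tube=(.4358,-.2167),mirror=(.5004,-.2181),cube=(.5652,-.2190),lens=(.6300,-.2204))
OB=dict(tube=(.4629,.2187,-.127,.050),mirror=(.5281,.2164,-.153,.062),cube=(.5903,.2101,.08,.056),lens=(.6597,.2100,-.077,.062))
def pick(n,dz=0.0):
    x,y,t,op=OB[n]; ori=down(t-np.pi/2)
    r.grip(op)
    r.move_pose([x,y,.2],ori); r.move_l([x,y,.049+dz],v=.12)
    r.grip(0.0,25); s=r.read_state(); print(n,"opening",s["opening"],"F",s["wrist_force"].round(2),s["tool_pos"].round(4))
    r.move_l([x,y,.21],v=.12); r.sleep(.3); s=r.read_state(); print("lifted",s["opening"],s["wrist_force"].round(2),s["time"])
def place(n,dz=0.0):
    x,y=PL[n]; op=OB[n][3]; ori=down(RY-np.pi/2)
    r.move_pose([x,y,.21],ori); z=.049+.008+dz+.006
    r.move_l([x,y,z],v=.12); r.sleep(.3); f0=r.read_state()["wrist_force"][2]
    for i in range(14):
        z-=.001; r.move_l([x,y,z],v=.03); f=r.read_state()["wrist_force"][2]
        if abs(f-f0)>3: break
    print(n,"touch",i,z,f-f0,r.read_state()["tool_pos"].round(4))
    r.grip(op); r.sleep(.2)
    r.move_l([x,y,.2],v=.12)
    s=r.read_state();im=r.get_image("wrist");cv2.imwrite(f"pics/p_{n}.png",im)
    np.save(f"sp_{n}.npy",s,allow_pickle=True);print(s["time"])
E
python3 - <<'E'
from h import *
pick("tube")
s=r.read_state();cv2.imwrite("pics/g1.png",r.get_image("scene"))
E
```

```text
tube opening 0.02456487726060596 F [-0.26 -0.27  2.03] [0.463  0.2188 0.0492]
lifted 0.024639164459268354 [ 0.42  0.06 -1.86] 11.7167
```

View pics/g1.png

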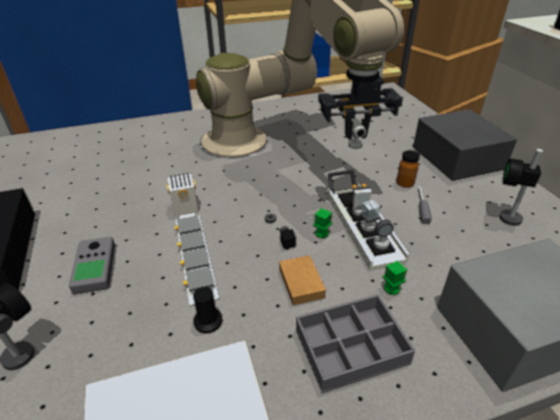

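Run:
```python
from h import *
place("tube")
im=cv2.imread("pics/p_tube.png");cv2.imwrite("pics/pc_tube.png",cv2.resize(im[120:260,210:350],None,fx=4,fy=4,interpolation=2))
```

```text
tube touch 13 0.04899999999999999 3.8971526225451676 [ 0.4359 -0.2167  0.0492]
20.7
```

View pics/pc_tube.png

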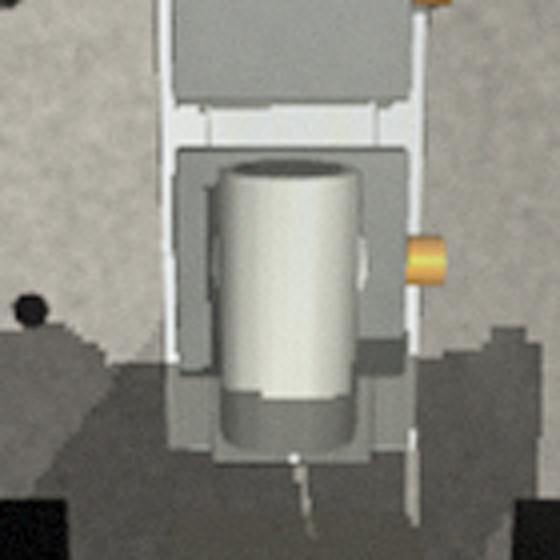

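```bash
cat >> h.py <<'E'
def quadw(s,ps,z,O=(210,120)):
    c=cam("wrist",s);P=np.array([unproj(c,px(O,p),z) for p in ps]);
    e=[np.linalg.norm(P[i]-P[(i+1)%4])*1e3 for i in range(4)]
    ax=P[0]+P[1]-P[2]-P[3]; ay=P[0]+P[3]-P[1]-P[2]
    print(P.mean(0).round(4),np.round(e,1),"yaw",round(np.arctan2(ax[1],ax[0]),3),round(np.arctan2(-ay[0],ay[1]),3))
E
python3 - <<'E'
from h import *
s=np.load("sp_tube.npy",allow_pickle=True).item()
print("placed tube");quadw(s,[(219,172),(359,172),(356,443),(220,443)],.078)
quadw(s,[(176,150),(406,150),(406,374),(178,374)],.026)
S=np.load("S.npy",allow_pickle=True).item()
for pt in (.018,.022,.026):
    print(pt);quadw(S["tube"],[(227,177),(366,187),(343,446),(213,440)],pt+.052)
    quadw(S["mirror"],[(180,263),(403,285),(392,403),(170,383)],pt+.071)
    quadw(S["cube"],[(202,283),(373,258),(390,418),(228,441)],pt+.070)
E
```

```text
placed tube
[ 0.4369 -0.2165  0.078 ] [26.9 54.9 27.5 54.9] yaw -0.023 -0.019
[ 0.4357 -0.217   0.026 ] [52.6 53.3 54.4 53.3] yaw -0.015 -0.019
0.018
[0.4629 0.2187 0.07  ] [27.7 54.5 27.2 55.1] yaw -0.131 -0.122
[0.528  0.2164 0.089 ] [42.1 23.3 42.8 23.6] yaw -0.148 -0.159
[0.5903 0.2101 0.088 ] [32.6 31.8 31.8 31.8] yaw 0.071 0.088
0.022
[0.4638 0.2186 0.074 ] [27.3 53.7 26.8 54.3] yaw -0.131 -0.122
[0.5291 0.2164 0.093 ] [41.4 22.9 42.1 23.2] yaw -0.148 -0.159
[0.5914 0.2101 0.092 ] [32.1 31.3 31.3 31.3] yaw 0.071 0.088
0.026
[0.4648 0.2185 0.078 ] [26.9 52.9 26.4 53.5] yaw -0.131 -0.122
[0.5301 0.2163 0.097 ] [40.8 22.6 41.5 22.8] yaw -0.148 -0.159
[0.5924 0.21   0.096 ] [31.6 30.8 30.8 30.8] yaw 0.071 0.088
```

```bash
sed -i 's/(.5281,.2164,/(.5290,.2164,/; s/(.5903,.2101/(.5914,.2101/; s/(.6597,.2100/(.6603,.2100/; s/abs(f-f0)>3: break/abs(f-f0)>3: break\n        print(i,round(z,4),round(f-f0,2),end="; ")/; s/range(14)/range(20)/' h.py
python3 - <<'E'
from h import *
pick("mirror",.002)
s=r.read_state();cv2.imwrite("pics/g2.png",cv2.resize(r.get_image("scene")[60:260,260:460],None,fx=3,fy=3))
place("mirror",.002)
im=cv2.imread("pics/p_mirror.png");cv2.imwrite("pics/pc_mirror.png",cv2.resize(im[120:260,210:350],None,fx=4,fy=4,interpolation=2))
E
```

```text
mirror opening 0.042293063487050135 F [-0.97  0.05  1.69] [0.5291 0.2164 0.0513]
lifted 0.04162724493819323 [ 0.22 -0.7  -0.94] 26.3583
0 0.064 0.28; 1 0.063 -0.27; 2 0.062 -0.08; 3 0.061 0.22; 4 0.06 -0.25; 5 0.059 0.45; 6 0.058 0.34; 7 0.057 -0.33; 8 0.056 0.35; 9 0.055 0.33; 10 0.054 1.11; 11 0.053 0.34; 12 0.052 1.08; mirror touch 13 0.05099999999999999 3.2293380163215373 [ 0.5006 -0.2182  0.0513]
35.2417
```

View pics/pc_mirror.png

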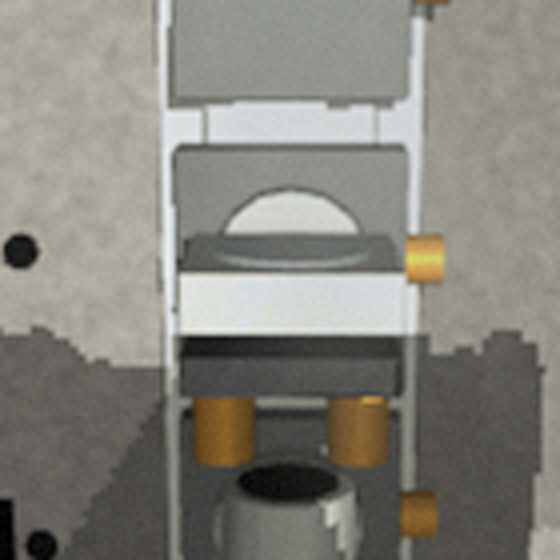

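View pics/g2.png

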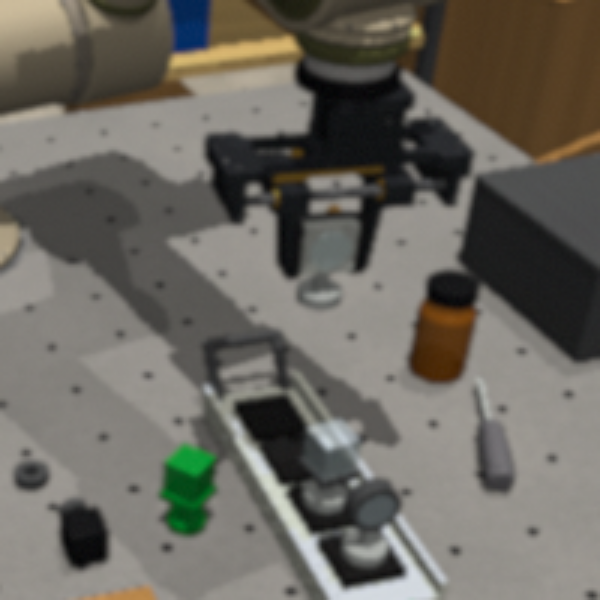

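Run:
```python
from h import *
s=np.load("sp_mirror.npy",allow_pickle=True).item()
quadw(s,[(178,270),(415,270),(404,396),(180,396)],.097)
quadw(s,[(174,147),(408,147),(406,374),(178,374)],.026)
S=np.load("S.npy",allow_pickle=True).item()
c=cam("wrist",S["lens"]);f=lambda p,z:unproj(c,px((240,150),p,8),z).round(4)
print("lens foot",f((331,298),.036),"cell rear-top edge",f((331,515),.097))
c=cam("wrist",s);print("mirror foot",unproj(c,px((210,120),(290,190)),.036)-[.018,0,0])
```

```text
[ 0.5017 -0.219   0.097 ] [43.1 24.  41.7 23.9] yaw -0.053 -0.019
[ 0.5006 -0.2184  0.026 ] [53.4 53.9 54.3 53.9] yaw -0.015 -0.019
lens foot [0.6615 0.2099 0.036 ] cell rear-top edge [0.6536 0.2101 0.097 ]
mirror foot [ 0.50118321 -0.21846526  0.036     ]
```

```bash
sed -i 's/(.5914,.2101/(.5924,.2100/; s/(.6603,.2100/(.6615,.2100/' h.py
python3 - <<'E'
from h import *
for n,d in(("cube",.013),("lens",.008)):
    pick(n,d); place(n,d-.008)
    im=cv2.imread(f"pics/p_{n}.png");cv2.imwrite(f"pics/pc_{n}.png",cv2.resize(im[120:260,210:350],None,fx=4,fy=4,interpolation=2))
    if r.read_state()["opening"]<.05: break
r.move_pose([.40,0,.3],down(-np.pi/2))
cv2.imwrite("pics/h_top.png",r.get_image("top"));s=r.get_image("scene");cv2.imwrite("pics/h_scene.png",cv2.resize(s[150:350,130:330],None,fx=3,fy=3,interpolation=2))
print(r.read_state()["time"])
E
```

```text
cube opening 0.03498409427923779 F [0.35 0.55 1.78] [0.5925 0.2101 0.0623]
lifted 0.03479187776452122 [ 0.38  0.51 -3.12] 40.6417
0 0.067 0.04; 1 0.066 0.29; 2 0.065 0.25; 3 0.064 -0.07; 4 0.063 -0.48; 5 0.062 2.78; cube touch 6 0.061 10.443857148148847 [ 0.5655 -0.2191  0.0622]
47.6167
lens opening 0.0407516031890548 F [-0.35  0.67  2.24] [0.6616 0.2101 0.0573]
lifted 0.040846496720448336 [-0.02 -0.51 -2.02] 53.1083
0 0.062 0.98; 1 0.061 -0.16; 2 0.06 -0.22; 3 0.059 0.59; 4 0.058 0.54; 5 0.057 1.36; lens touch 6 0.055999999999999994 8.675940558169646 [ 0.6304 -0.2205  0.0572]
60.175
61.5917
```

View pics/pc_cube.png

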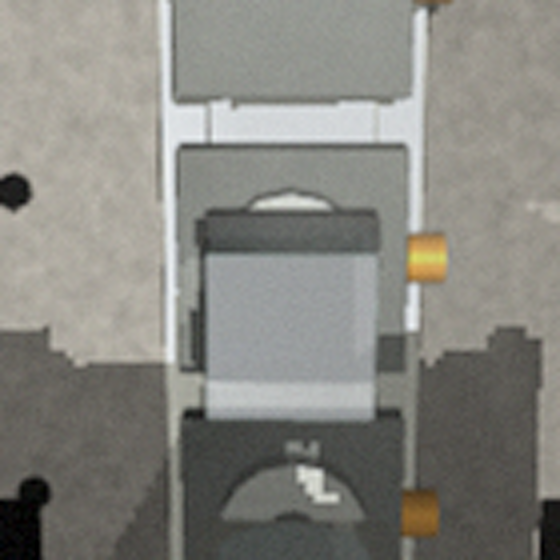

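View pics/pc_lens.png

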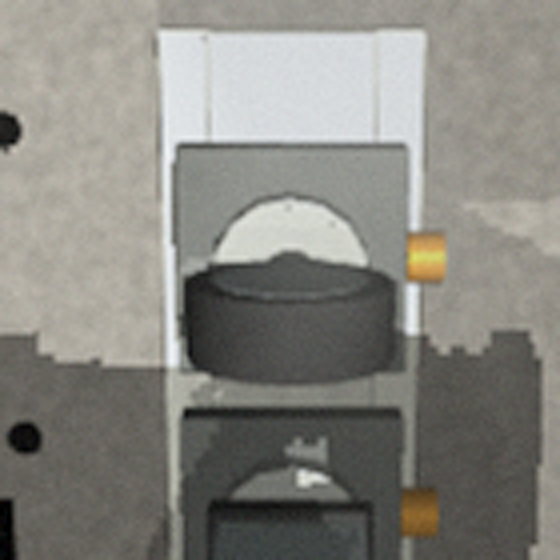

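View pics/h_top.png

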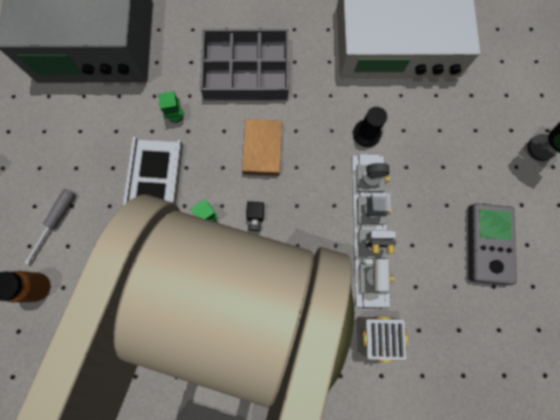

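View pics/h_scene.png

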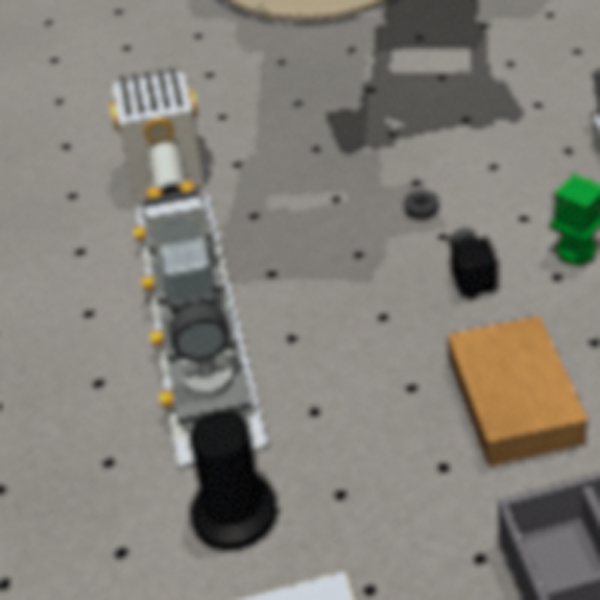

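Run:
```python
from h import *
L=lambda n:np.load(f"sp_{n}.npy",allow_pickle=True).item()
quadw(L("cube"),[(203,253),(378,253),(376,419),(207,419)],.096)
quadw(L("cube"),[(177,145),(408,145),(406,372),(180,372)],.026)
quadw(L("lens"),[(176,145),(408,145),(406,371),(178,371)],.026)
c=cam("wrist",L("lens"));print(unproj(c,px((210,120),(290,195)),.036)-[.018,0,0],unproj(c,px((210,120),(290,382)),.097)+[.008,0,0])
```

```text
[ 0.5656 -0.2193  0.096 ] [31.8 31.7 31.7 31.7] yaw -0.013 -0.019
[ 0.5658 -0.2197  0.026 ] [52.7 53.9 53.8 53.9] yaw -0.017 -0.019
[ 0.6308 -0.2209  0.026 ] [52.9 53.6 54.3 53.6] yaw -0.019 -0.019
[ 0.62965275 -0.22078937  0.036     ] [ 0.63012447 -0.22040106  0.097     ]
```

All four optics are centred to about 1 mm, upright and aligned with the rail, and the robot is clear. I'm handing in.

Run:
```python
from workcell import r
r.sign_off(); print(r.read_state()["time"])
```

```text
the job is handed in; nothing more can be done
the job is handed in; nothing more can be done
```

All four optics are on the rail's carrier plates in the order asked. From the light source to the beam stop they are tube, mirror, beam splitter cube and lens. I handed the job in at about 62 s with the gripper empty and clear of everything.

**Final checks:** the wrist views taken after each release put every optic within about 1.5 mm of its plate's centre. The tube, mirror and cube line up with the rail to about 0.02 rad, and the lens looks square to it. The last overview pictures show all four upright, and the green look-alikes were left alone.

**Disagreements:**
- **Pad height:** I first estimated the rack pads' tops at 18 mm from the images. Contact forces while placing showed about 26 mm. As a result the tube and mirror were gripped 6–8 mm below their centres. Both held without tipping and landed about 1 mm off centre along the rail. I corrected the height for the cube and lens.
- **Mirror angle:** one mirror edge reading gave -0.053 rad against -0.019 rad from the other edge pair. I put this down to how I read the corner.

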